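Square a book block into the corner of the squaring board and hold it

ROBOT

A 7-joint arm with a two-finger parallel gripper is mounted at the origin on a cart in front of the work surface, level with it; the furniture and walls round the work are solid. World frame = base frame: x ahead of the robot, y to its left, z up, the work surface at z = 0. Lengths are in m, angles in rad, forces in N, time in s.
With the tool pointing down it reaches from about 0.4 to 0.85 m from the base axis. Payload 6.9 kg.
Tool frame: the origin (TCP) lies between the finger pads; the fingertips stand 22 mm ahead of it and the grasp point (between the pads) lies 3 mm ahead of it; z points along the fingers, y is the line along which they close (so a half turn about z gives the same grasp; the last joint's range is limited). The gripper opens to 85 mm and grips with 20 to 120 N. Pads are 22 mm wide; open, the fingers measure 114 mm over their backs; the gripper's body (76 mm by 85 mm) begins 54 mm behind the grasp point. The pads swing forward as they close: fully open they stand 13 mm farther back than shut.
Start: joints at [-1.081, 0.507, -0.238, 1.5, 0.126, 1.149, -0.155], TCP at [0.234, 0.58, 0.253] pointing down, gripper open.
Joint ranges: [-3.08, 3.08], [-0.24, 2.05], [-1.43, 1.35], [0, 2.5], [-1.52, 4.66], [0.17, 1.96], [-2.89, 2.89]. Speed limits (rad/s): [2.39, 2.39, 3.14, 3.14, 3.14, 3.14, 3.14].

INTERFACE

Orientations are given as a unit quaternion [w, x, y, z].
In Python, from plant import * gives the robot as it stands.
- The arm moves only by the tool drive_tool, never from a script. Its argument "commands" is a list of rows, each a list of 7 numbers: the finger opening in mm, from 0 to 85.4, then the shift along the tool's x, y, z in mm, then the turn, a rotation vector about the tool's x, y, z in rad. A call has 1 to 12 rows; each row shifts and turns the commanded pose from where the row before left it, along the tool's axes as they then stand; what a row does not reach is not made up. A row lasts 1/12 s, in which the tool goes at most 41.7 mm and 7.16 degrees, less where a joint would pass 70% of its speed; a pose out of reach is approached as far as the arm can. A call with a gripper value outside its range is refused whole. The fingers move at their own pace and stop on an object; "force" is the grip in N (left out, the last holds). Time passes only in rows, so rows that do not move let the fingers close. It gives the time, the measured TCP pose, the force and the opening at its end, in the units of the state.
- state(): the state, without advancing time (a new reading comes with each control period).
- capture(name): name is "scene" or "top" or "wrist"; returns a dict with "image" (480x640x3 uint8, blue, green, red), "K" (3x3 intrinsics, pixels), "eye" and "orientation" of the camera in the world; the wrist camera has in their place "hand_eye" (4x4, takes a point from camera to tool coordinates, whose origin is the TCP and whose axes are the flange's). Camera axes: x right, y down, z forward; pixel columns grow to the right and rows downward; lengths in m; the calibration is good to about 2 mm. A picture is of the moment at which its call begins: read the wrist's pose just before it. There is no depth.
- close_job(): hands the job in, once; it reports no verdict.
Trained networks look in a picture, given as the dict that the camera call returned (one of the last four; its "shot" number tells which), for a name from the list of things; names that differ only in an ending like _2 or _b are one class to them, and where a whole thing is asked for, a point or a joint stands for the part that bears it (a point fixed in the world has none). Each returns a list of dicts, best first, with "confidence" (0 to 1); they miss things now and then, are a little off and sometimes report something else, mostly with a low value. They report only what shows in the picture. A call takes as long as a camera call.
- silhouettes(picture, target): "pixels" (480x640 bool, what is visible of it) and "position" ([column, row] in pixels, amid what is visible of it).
- pinpoint(picture, target): "position" ([column, row] in pixels: a listed point, or the origin of a listed thing).
The state is a dict: "time": time; "qpos": joint angles; "dq": joint speeds; "effort": joint torques, N m; "tcp_pos": TCP position; "tool_rot": TCP orientation; "ft_force": force on the tool from outside, world axes, zero at the start; "ft_torque": the same for the moment, N m; "grip_width": finger opening in m.
Only numpy, scipy, OpenCV 4.12 (cv2) and the standard library are available. Lean on these libraries where they do the work, as an engineer would, in place of code of your own. Each camera call takes 0.05 s, during which the arm holds its last target. There are 200 camera calls.

TASK

Square up the sewn book block for marking its spine: slide the red-handled side lay of the squaring board outwards (to the right, away from the block) fully to its end stop before the block touches it, then push the block over the board into the corner, flat and flush against the back fence and the side lay at once. Keep pressing it firmly into that corner and finish like this: the program ends while the gripper is still holding the block pressed against both fences, with the lay still at its stop. Leave the iron weight, the thread spool and the awl where they are.

Things in the scene. Friction and masses are not known exactly. Their poses are not given: they have to be found in the camera images.
- squaring_board: Grey squaring board, 300 mm (its x, away from the robot) x 330 mm (its y), fixed on the bench, turned up to 0.28 rad from the world axes. Origin: centre of its underside; its flat top lies 15 mm above the origin. Its x axis points to the back fence, its y axis to the left, away from the end stops. Two flush T-tracks run along its y; the lay slides in them
- back_fence: Aluminium fence fixed along the far edge of the board, 316 mm long, 35 mm high above the board's top, 6 mm thick. Origin: on the board's top, above the board's own origin, same axes as the board; the face that the block shall touch is the plane x = +125 mm of this frame and looks to -x
- side_lay: Sliding side lay, an aluminium angle with a red bar grip. Its upright fence is 212 mm long along the board's x (from x = -96 to +116 mm in this frame), 35 mm high above the board's top, 6 mm thick. Moves with joint lay_slide, same axes as the board. Origin: on the board's top, in the face that the block shall touch (plane y = 0, looking to the board's +y)
- lay_slide (a joint): Slide of the side lay in m: 0 innermost, grows as the lay moves outwards along the board's -y axis (to the right), 0.080 at the end stop (two black blocks). Starts 30 to 60 mm short of the stop. Stiff: needs about 6 N, stays where it is left
- lay_grip (a point): Centre of the red bar grip of the side lay: 62 mm long along the board's x, 18 mm thick along y, 32 mm high; 62 mm above the board's top, 26 mm outward (-y) of the lay's face; its underside (46 mm above the board) is 11 mm above the top of the lay's fence. Take it across its 18 mm from above
- corner (a point): The corner of the two fences when the lay is at its end stop: where the faces of back fence and lay meet, 13.5 mm above the board's top. The board's frame: x +125, y -95, z +28.5 mm. Axes as the board
- book_block: Book block. Origin: centre of its underside. White top, pink edges, 150 mm along its own x, 200 mm along its own y, 27 mm thick, about 0.6 kg, lying flat on the board, loose. Its own +y points roughly to the back fence, its own +x roughly to the side lay; starts turned up to 0.15 rad off the board's axes, about 3 to 6 cm short of the back fence and 8 to 11 cm left of its final place; it slides easily over the board (about 2 N)
- block_corner (a point): The block's corner (own x +75, y +100 mm from its middle, half-way up, 13.5 mm) that belongs in the corner of the fences
- press_weight: Bystander: iron weight 45 x 60 x 70 mm with a brass knob, on the bench beyond the board. Origin: centre of its underside
- thread_spool: Bystander: wooden spool of white thread, 33 mm across, 42 mm high, standing on the bench beyond the board. Origin: centre of its underside
- awl: Bystander: awl with a wooden handle, 139 mm long, lying on the bench to the right of the board. Origin: centre of its underside

How it is judged:
By the outcome, as a careful person would: the job done as asked, in the order asked, and still so for the second after the job is handed in, while the arm keeps its last pose, push and grip.
It also fails if it takes over 72 s, if anything falls off the work surface, if the arm or the gripper's body presses on something with over 40 N, if the wrist force passes 120 N, or if a joint passes its speed limit or range.

## Working session

There is one attempt and no reset: what is moved stays moved. The work goes in short steps, Python scripts to look and compute and a tool call to move; the robot and the scene stay as the last step left them, time stands still between calls to the robot, and variables do not carry over. Pictures are saved under pics/ and viewed, on a budget of 10 in all, crops included, one or two more only if the job needs it, and the job is handed in when it is done.

Besides the shell and the picture viewer there is one more tool, called after "Request:" as name([rows], argument=value, ...), one row to a line, values as JSON. drive_tool: Moves the arm, as the interface text tells. Its arguments: {"type":"object","properties":{"commands":{"type":"array","items":{"type":"array","items":{"type":"number"}}},"force":{"type":"number"}},"required":["commands"]}

```bash
ls; mkdir -p pics
cat > h.py <<'E'
from plant import *
import numpy as np, cv2
from scipy.spatial.transform import Rotation as R
def q2R(q): return R.from_quat([q[1],q[2],q[3],q[0]]).as_matrix()
def cam(p,s=None):
    K=np.array(p["K"])
    if "hand_eye" in p:
        T=np.eye(4);T[:3,:3]=q2R(s["tool_rot"]);T[:3,3]=s["tcp_pos"]
        T=T@np.array(p["hand_eye"]);return K,T[:3,3],T[:3,:3]
    return K,np.array(p["eye"]),(q2R(p["orientation"]) if np.size(p["orientation"])==4 else np.array(p["orientation"]))
def ray(c,uv,z):
    K,e,M=c; d=M@np.linalg.solve(K,[uv[0],uv[1],1]); return e+d*(z-e[2])/d[2]
def proj(c,P):
    K,e,M=c; q=K@(M.T@(np.asarray(P)-e)); return q[:2]/q[2]
E
python3 - <<'E'
from h import *
s=state();print({k:np.round(v,3).tolist() for k,v in s.items()})
Z=dict(squaring_board=0,back_fence=.015,side_lay=.015,lay_grip=.077,book_block=.015,block_corner=.0285,corner=.0285,press_weight=0,thread_spool=0,awl=0)
for n in ("scene","top"):
    p=capture(n);cv2.imwrite(f"pics/{n}1.png",p["image"]);c=cam(p)
    print(n,p["eye"],p["orientation"])
    for t,z in Z.items():
        for r in pinpoint(p,t)[:2]: print(t,np.round(r["position"],1),round(r["confidence"],2),ray(c,r["position"],z).round(4))
E
```

```text
pics
{'time': 0.0, 'qpos': [-1.081, 0.508, -0.238, 1.501, 0.126, 1.149, -0.155], 'dq': [0.002, 0.001, -0.001, -0.001, -0.001, -0.001, -0.001], 'effort': [-0.0, -62.058, -2.186, -24.965, 0.013, 0.012, 0.0], 'tcp_pos': [0.234, 0.579, 0.252], 'tool_rot': [-0.0, 0.191, 0.982, -0.001], 'ft_force': [-0.256, 0.175, -0.242], 'ft_torque': [0.01, -0.075, 0.014], 'grip_width': 0.085}
scene [0.17857393 0.26914601 0.56140453] [ 0.14575294 -0.2667528   0.83237399 -0.46341403]
side_lay [364.8 277. ] 0.61 [ 0.5558 -0.3824  0.015 ]
lay_grip [382.4 240.5] 0.66 [ 0.5438 -0.4139  0.077 ]
lay_grip [186.4 302.1] 0.66 [ 0.6863 -0.1097  0.077 ]
book_block [336.  330.7] 0.65 [ 0.5189 -0.2417  0.015 ]
block_corner [302.9 276.4] 0.75 [ 0.6311 -0.3075  0.0285]
corner [309.  244.6] 0.79 [ 0.6818 -0.3919  0.0285]
press_weight [234.2 279.9] 0.84 [ 0.7459 -0.2604  0.    ]
thread_spool [187.3 301.6] 0.73 [ 0.7667 -0.1716  0.    ]
awl [422.7 238.5] 0.68 [ 0.5416 -0.575   0.    ]
top [ 0.44555626 -0.39047945  1.00318282] [ 0.07445183 -0.7035131   0.70380894 -0.06464683]
squaring_board [292.7 288.3] 0.98 [ 0.548  -0.3248  0.    ]
squaring_board [325.  224.3] 0.37 [ 0.6897 -0.3948  0.    ]
side_lay [317.  286.6] 0.75 [ 0.55   -0.3774  0.015 ]
side_lay [224.3 192.7] 0.33 [ 0.7586 -0.1717  0.015 ]
lay_grip [331.  286.9] 0.78 [ 0.5429 -0.4061  0.077 ]
book_block [250.9 300.3] 0.86 [ 0.5211 -0.2376  0.015 ]
book_block [261.5 200. ] 0.62 [ 0.7416 -0.2547  0.015 ]
block_corner [284.4 250.8] 0.96 [ 0.625  -0.3081  0.0285]
corner [321.7 222.9] 0.95 [ 0.6859 -0.3876  0.0285]
press_weight [263.2 199.5] 0.7 [ 0.7472 -0.2565  0.    ]
thread_spool [226.  191.6] 0.58 [ 0.766  -0.1721  0.    ]
awl [226.  191.1] 0.44 [ 0.7671 -0.172   0.    ]
```

View pics/top1.png

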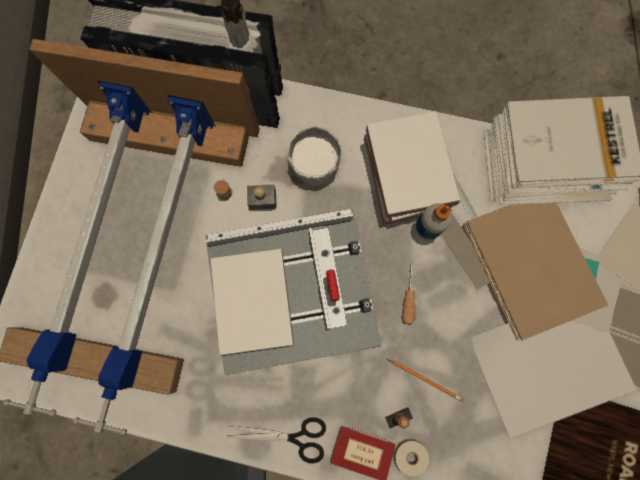

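View pics/scene1.png

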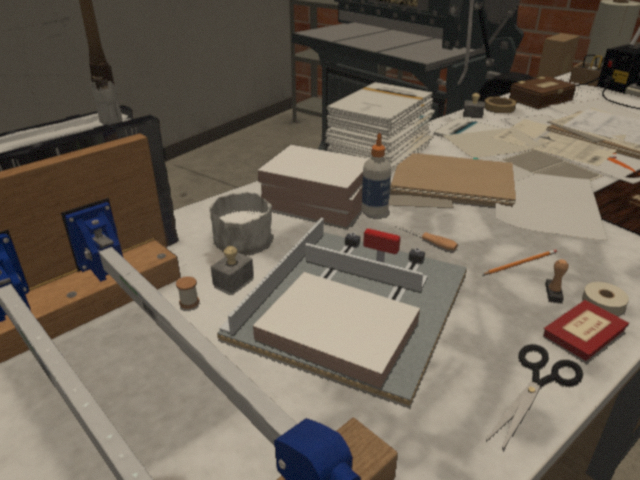

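The top view shows the board around (292,288), the fence from (207,240) to (352,213), the lay from (312,230) to (345,327) with its red grip at (333,286), and the block from (211,258) to (292,346). The stops are at (354,247) and (366,305). Next I'll fit the poses from silhouettes.

Run:
```python
from h import *
p=capture("top");c=cam(p)
Z=dict(squaring_board=.015,back_fence=.05,side_lay=.05,lay_grip=.093,book_block=.042)
im=p["image"].copy()
for t,z in Z.items():
    for r in silhouettes(p,t)[:1]:
        m=r["pixels"].astype(np.uint8)
        cs,_=cv2.findContours(m,cv2.RETR_EXTERNAL,cv2.CHAIN_APPROX_NONE)
        k=max(cs,key=cv2.contourArea)
        W=np.array([ray(c,u[0],z)[:2] for u in k],np.float32)
        rc=cv2.minAreaRect(W*1000);b=cv2.boxPoints(rc)
        print(t,round(r["confidence"],2),m.sum(),np.round(rc[0],1),np.round(rc[1],1),round(rc[2],2),"rad",round(np.deg2rad(rc[2]),4),b.round(0).tolist())
        for q in b: cv2.circle(im,tuple(int(v*1) for v in proj(c,[q[0]/1e3,q[1]/1e3,z])),1,(0,255,0),-1)
        cv2.drawContours(im,[k],-1,(0,0,255),1)
# red grip by colour
hsv=cv2.cvtColor(p["image"],cv2.COLOR_BGR2HSV);m=((hsv[...,0]<8)|(hsv[...,0]>172))&(hsv[...,1]>150);m[:,:280]=0;m[:240]=0;m[320:]=0;m[:,360:]=0
v,u=np.nonzero(m);print("red",u.mean(),v.mean(),ray(c,[u.mean(),v.mean()],.09).round(4))
cv2.imwrite("pics/top2.png",cv2.resize(im[190:390,190:400],None,fx=3.5,fy=2.9,interpolation=cv2.INTER_CUBIC)[:600,:800])
```

```text
squaring_board 0.9 13060 [ 533.8 -323.9] [277.6 330.6] 10.53 rad 0.1837 [[367.0, -187.0], [428.0, -512.0], [701.0, -461.0], [640.0, -136.0]]
back_fence 0.81 1597 [ 672.5 -297.1] [ 24.3 313.9] 10.4 rad 0.1815 [[632.0, -145.0], [689.0, -454.0], [713.0, -449.0], [656.0, -141.0]]
side_lay 0.66 2002 [ 569.1 -398.7] [210.4  41.6] 10.29 rad 0.1796 [[462.0, -397.0], [469.0, -438.0], [676.0, -400.0], [669.0, -359.0]]
lay_grip 0.95 2051 [ 562.7 -398.3] [199.2  42.2] 10.18 rad 0.1777 [[461.0, -395.0], [468.0, -437.0], [664.0, -401.0], [657.0, -360.0]]
book_block 0.78 7172 [ 520.2 -241.5] [201.5 152.5] 7.81 rad 0.1363 [[410.0, -180.0], [431.0, -331.0], [630.0, -303.0], [610.0, -152.0]]
red 332.2317073170732 285.2723577235772 [ 0.5447 -0.4083  0.09  ]
```

View pics/top2.png

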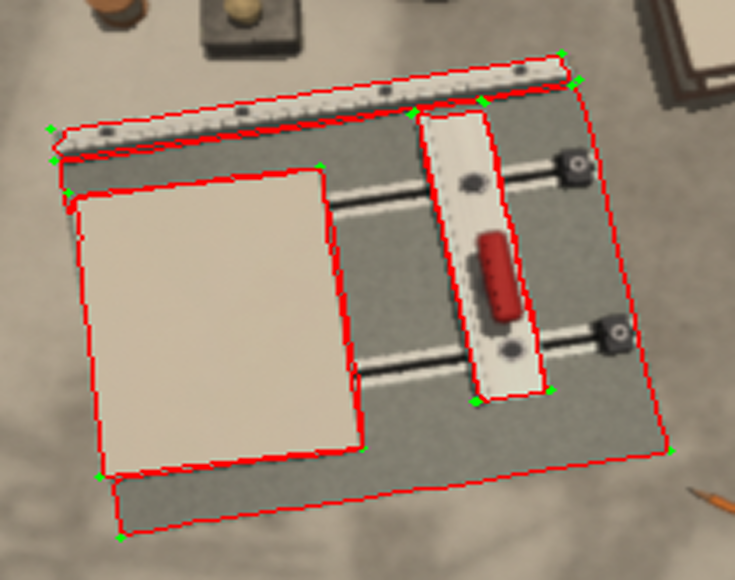

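Request:
drive_tool([
  [60, 0, 0, -25, 0, 0, -0.113],
  [60, 0, 0, -25, 0, 0, -0.113],
  [60, 0, 0, -25, 0, 0, -0.113],
  [60, 0, 0, -25, 0, 0, -0.113],
  [60, 0, 0, -20, 0, 0, -0.114],
  [60, -15, -35, 0, 0, 0, 0],
  [60, -15, -35, 0, 0, 0, 0],
  [60, -15, -35, 0, 0, 0, 0],
  [60, -15, -35, 0, 0, 0, 0],
  [60, -15, -35, 0, 0, 0, 0],
  [60, -15, -35, 0, 0, 0, 0],
])

```text
time: 2.32
tcp_pos: [0.3613, 0.3876, 0.3735]
tool_rot: [0.0, -0.091, 0.996, 0.0]
ft_force: [-0.2, 0.6, -0.3]
grip_width: 0.0596
```

Request:
drive_tool([
  [60, -13, -38, 0, 0, 0, 0],
  [60, -13, -38, 0, 0, 0, 0],
  [60, -13, -38, 0, 0, 0, 0],
  [60, -13, -38, 0, 0, 0, 0],
  [60, -13, -38, 0, 0, 0, 0],
  [60, -13, -38, 0, 0, 0, 0],
  [60, -13, -38, 0, 0, 0, 0],
  [60, -13, -38, 0, 0, 0, 0],
  [60, 5, -39, 0, 0, 0, 0],
  [60, 5, -39, 0, 0, 0, 0],
  [60, 5, -39, 0, 0, 0, 0],
  [60, 5, -39, 0, 0, 0, 0],
])

```text
time: 3.32
tcp_pos: [0.5263, -0.0498, 0.3734]
tool_rot: [0.0, -0.091, 0.996, -0.0]
ft_force: [0.6, -0.5, 0.7]
grip_width: 0.0605
```

```bash
python3 -c "
from h import *
print(np.round(state()['qpos'],3))"
```

```text
[ 0.126  0.275 -0.108  1.532  0.03   1.335  1.768]
```

Request:
drive_tool([
  [60, 5, -35, 10, 0, 0, 0],
  [60, 5, -35, 15, 0, 0, 0],
  [60, 5, -35, 15, 0, 0, 0],
  [60, 5, -35, 15, 0, 0, 0],
  [60, 5, -35, 15, 0, 0, 0],
  [60, 5, -35, 15, 0, 0, 0],
  [60, 5, -35, 15, 0, 0, 0],
  [60, 4, -35, 15, 0, 0, 0],
  [60, 4, -35, 15, 0, 0, 0],
  [60, 4, -40, 10, 0, 0, 0],
  [60, 0, 0, 0, 0, 0, 0],
  [60, 0, 0, 0, 0, 0, 0],
])

```text
time: 4.32
tcp_pos: [0.5431, -0.4082, 0.2314]
tool_rot: [-0.001, -0.089, 0.996, 0.0]
ft_force: [0.9, 0.9, 0.4]
grip_width: 0.0601
```

Run:
```python
from h import *
s=state();p=capture("wrist");c=cam(p,s);cv2.imwrite("pics/w1.png",p["image"])
print(s["tcp_pos"],np.round(s["qpos"],3),c[1])
g=pinpoint(p,"lay_grip");
for r in g[:2]: print("pin",r["position"],r["confidence"],ray(c,r["position"],.077))
hsv=cv2.cvtColor(p["image"],cv2.COLOR_BGR2HSV);m=(((hsv[...,0]<8)|(hsv[...,0]>172))&(hsv[...,1]>150)).astype(np.uint8)
n,l,st,ce=cv2.connectedComponentsWithStats(m);i=1+st[1:,4].argmax();print(st[i],ce[i],ray(c,ce[i],.093))
rc=cv2.minAreaRect(np.array([ray(c,q,.093)[:2]*1000 for q in np.argwhere(l==i)[:,::-1]],np.float32));print(rc)
for t,z in dict(side_lay=.05,book_block=.042,back_fence=.05).items():
    for r in silhouettes(p,t)[:1]:
        k=np.argwhere(r["pixels"])[:,::-1];rc=cv2.minAreaRect(np.array([ray(c,q,z)[:2]*1000 for q in k],np.float32));print(t,r["confidence"],np.round(rc[0]),np.round(rc[1]),rc[2],cv2.boxPoints(rc).round(0).tolist())
```

```text
[ 0.54307551 -0.4082397   0.23140335] [ 0.617  0.605 -0.016  1.371  0.011  1.168  2.348] [ 0.47861343 -0.41997493  0.35146374]
pin [310.3, 229.7] 0.72 [ 0.54514609 -0.41346575  0.077     ]
pin [302.9, 357.9] 0.3 [ 0.65657793 -0.40032988  0.077     ]
[ 303  191   23   83 1743] [314.0562249  231.92254733] [ 0.54241776 -0.41087718  0.093     ]
((543.3939208984375, -410.6722412109375), (61.39002227783203, 15.833306312561035), 10.53630542755127)
side_lay 0.72 [ 569. -400.] [209.  42.] 10.444562911987305 [[462.0, -398.0], [470.0, -439.0], [676.0, -401.0], [668.0, -360.0]]
book_block 0.64 [ 520. -247.] [200. 158.] 8.03745174407959 [[410.0, -183.0], [432.0, -339.0], [630.0, -311.0], [608.0, -155.0]]
back_fence 0.79 [ 659. -302.] [ 27. 312.] 10.970941543579102 [[616.0, -152.0], [676.0, -458.0], [702.0, -453.0], [643.0, -147.0]]
```

View pics/w1.png

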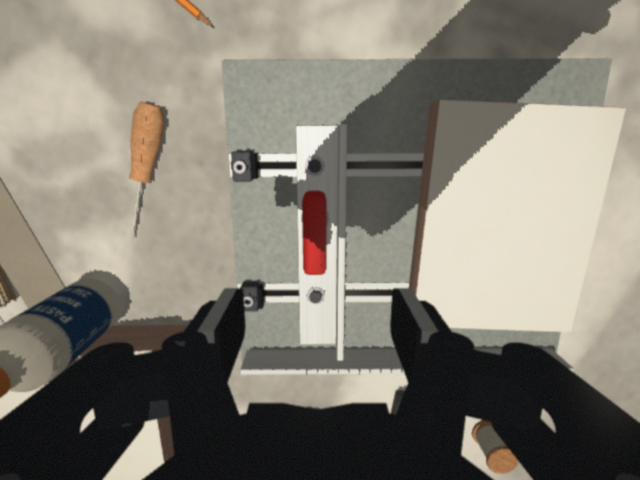

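The wrist view shows the red grip at (314,232), the stops at (243,166) and (251,295), and free space around the grip for the fingers.

Request:
drive_tool([
  [60, 0, -3, 30, 0, 0, 0],
  [60, 0, 0, 30, 0, 0, 0],
  [60, 0, 0, 30, 0, 0, 0],
  [60, 0, 0, 30, 0, 0, 0],
  [60, 0, 0, 20, 0, 0, 0],
  [60, 0, 0, 10, 0, 0, 0],
  [60, 0, 0, 0, 0, 0, 0],
  [60, 0, 0, 0, 0, 0, 0],
])

```text
time: 5.23
tcp_pos: [0.5459, -0.4081, 0.0843]
tool_rot: [0.0, -0.091, 0.996, -0.0]
ft_force: [0.6, 0.4, -0.1]
grip_width: 0.0597
```

Request:
drive_tool([
  [15, 0, 0, 0, 0, 0, 0],
  [10, 0, 0, 0, 0, 0, 0],
  [10, 0, 0, 0, 0, 0, 0],
  [10, 0, 0, 0, 0, 0, 0],
  [10, 0, 0, 0, 0, 0, 0],
  [10, 0, 0, 0, 0, 0, 0],
  [10, 0, 0, 0, 0, 0, 0],
  [10, 0, 0, 0, 0, 0, 0],
], force=40)

```text
time: 5.9
tcp_pos: [0.5458, -0.4093, 0.0849]
tool_rot: [0.001, -0.091, 0.996, -0.001]
ft_force: [-1.2, -0.6, 6.2]
grip_width: 0.0175
```

Request:
drive_tool([
  [10, 0, -4, 0, 0, 0, 0],
  [10, 0, -5, 0, 0, 0, 0],
  [10, 0, -5, 0, 0, 0, 0],
  [10, 0, -5, 0, 0, 0, 0],
  [10, 0, -5, 0, 0, 0, 0],
  [10, 0, -5, 0, 0, 0, 0],
  [10, 0, -3, 0, 0, 0, 0],
  [10, 0, 0, 0, 0, 0, 0],
], force=60)

```text
time: 6.57
tcp_pos: [0.5515, -0.4398, 0.085]
tool_rot: [0.001, -0.091, 0.996, 0.0]
ft_force: [-1.9, 2.6, 9.2]
grip_width: 0.0171
```

Request:
drive_tool([
  [10, 0, -2, 0, 0, 0, 0],
  [10, 0, -2, 0, 0, 0, 0],
  [10, 0, -2, 0, 0, 0, 0],
  [10, 0, 0, 0, 0, 0, 0],
])

```text
time: 6.9
tcp_pos: [0.5523, -0.4444, 0.0849]
tool_rot: [0.0, -0.091, 0.996, 0.001]
ft_force: [-2.7, 5.7, 11.0]
grip_width: 0.0168
```

Request:
drive_tool([
  [10, 0, -2, 0, 0, 0, 0],
  [10, 0, -2, 0, 0, 0, 0],
  [10, 0, -2, 0, 0, 0, 0],
  [10, 0, 0, 0, 0, 0, 0],
])

```text
time: 7.23
tcp_pos: [0.5524, -0.4445, 0.0848]
tool_rot: [-0.002, -0.092, 0.996, 0.006]
ft_force: [-11.8, 21.4, 21.2]
grip_width: 0.0169
```

Request:
drive_tool([
  [10, 0, -2, 0, 0, 0, 0],
  [10, 0, -2, 0, 0, 0, 0],
  [10, 0, -2, 0, 0, 0, 0],
  [10, 0, 0, 0, 0, 0, 0],
])

```text
time: 7.57
tcp_pos: [0.5525, -0.4446, 0.0847]
tool_rot: [-0.004, -0.094, 0.996, 0.01]
ft_force: [-20.9, 36.5, 31.5]
grip_width: 0.0172
```

The lay is at its stop: force rises with no travel. I'll relax the pull, keep a slight outward bias and release.

Request:
drive_tool([
  [10, 0, 3, 0, 0, 0, 0],
  [10, 0, 3, 0, 0, 0, 0],
  [10, 0, 3, 0, 0, 0, 0],
  [10, 0, 0, 0, 0, 0, 0],
  [10, 0, 0, 0, 0, 0, 0],
])

```text
time: 7.98
tcp_pos: [0.5523, -0.4444, 0.0847]
tool_rot: [-0.001, -0.092, 0.996, 0.003]
ft_force: [-6.2, 13.1, 15.2]
grip_width: 0.0174
```

Request:
drive_tool([
  [45, 0, 0, 0, 0, 0, 0],
  [45, 0, 0, 0, 0, 0, 0],
  [45, 0, 0, 0, 0, 0, 0],
  [45, 0, 0, 0, 0, 0, 0],
  [45, 0, 0, 0, 0, 0, 0],
  [45, 0, 0, 0, 0, 0, 0],
  [45, 0, 0, -20, 0, 0, 0],
  [45, 0, 0, -35, 0, 0, 0],
  [45, 0, 0, -35, 0, 0, 0],
  [45, 0, 0, -30, 0, 0, 0],
  [45, 0, 0, 0, 0, 0, 0],
])

```text
time: 8.9
tcp_pos: [0.5549, -0.451, 0.2109]
tool_rot: [0.004, -0.091, 0.996, -0.004]
ft_force: [-0.2, -1.4, 0.6]
grip_width: 0.0449
```

Run:
```python
from h import *
s=state();p=capture("wrist");c=cam(p,s);cv2.imwrite("pics/w2.png",p["image"])
print(s["tcp_pos"],s["ft_force"])
q=capture("top");d=cam(q);cv2.imwrite("pics/top3.png",q["image"])
for P,C in((p,c),(q,d)):
  for t,z in dict(side_lay=.05,book_block=.042,back_fence=.05,squaring_board=.015).items():
    for r in silhouettes(P,t)[:1]:
        k=np.argwhere(r["pixels"])[:,::-1];rc=cv2.minAreaRect(np.array([ray(C,u,z)[:2]*1000 for u in k],np.float32));print(t,round(r["confidence"],2),np.round(rc[0]),np.round(rc[1]),round(rc[2],2),cv2.boxPoints(rc).round(0).tolist())
  for t,z in dict(book_block=.015,block_corner=.0285,corner=.0285,lay_grip=.077,squaring_board=0).items():
    for r in pinpoint(P,t)[:1]: print(t,round(r["confidence"],2),ray(C,r["position"],z).round(4))
```

```text
[ 0.55494647 -0.45095464  0.21094285] [-0.19053414 -1.39220998  0.58076287]
side_lay 0.86 [ 575. -434.] [209.  42.] 10.58 [[469.0, -433.0], [477.0, -474.0], [682.0, -436.0], [674.0, -394.0]]
book_block 0.87 [ 520. -250.] [199. 161.] 7.86 [[410.0, -184.0], [432.0, -343.0], [629.0, -316.0], [607.0, -157.0]]
back_fence 0.61 [ 660. -303.] [ 28. 312.] 10.5 [[617.0, -152.0], [674.0, -459.0], [702.0, -454.0], [645.0, -147.0]]
squaring_board 0.65 [ 541. -326.] [295. 329.] 11.67 [[363.0, -195.0], [430.0, -517.0], [718.0, -457.0], [652.0, -136.0]]
book_block 0.76 [ 0.5177 -0.2398  0.015 ]
block_corner 0.71 [ 0.6305 -0.3014  0.0285]
corner 0.98 [ 0.6882 -0.3957  0.0285]
lay_grip 0.83 [ 0.5529 -0.4457  0.077 ]
squaring_board 0.64 [ 0.5446 -0.3252  0.    ]
book_block 0.89 [ 530. -240.] [180. 152.] 7.74 [[431.0, -177.0], [451.0, -327.0], [630.0, -303.0], [609.0, -153.0]]
squaring_board 0.78 [ 584. -342.] [436. 190.] 62.62 [[399.0, -492.0], [568.0, -579.0], [768.0, -192.0], [600.0, -104.0]]
book_block 0.74 [ 0.531  -0.2354  0.015 ]
block_corner 0.95 [ 0.6256 -0.3073  0.0285]
squaring_board 0.18 [ 0.6333 -0.3044  0.    ]
```

View pics/w2.png

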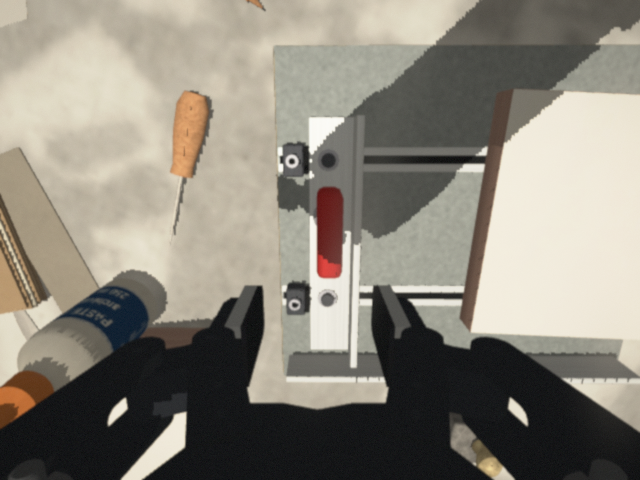

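The wrist view shows the lay touching both stops, at (292,160) and (295,297), with the block still well clear on the right. Next I'll turn the tool 90° and go to the block's left side, so both open fingers form a broad pusher.

Request:
drive_tool([
  [80, 0, 0, -10, 0, 0, 0.1208],
  [85, 0, 0, 0, 0, 0, 0.1208],
  [85, 0, 0, 0, 0, 0, 0.1208],
  [85, 0, 0, 0, 0, 0, 0.1208],
  [85, 0, 0, 0, 0, 0, 0.1208],
  [85, 0, 0, 0, 0, 0, 0.1208],
  [85, 0, 0, 0, 0, 0, 0.1208],
  [85, 0, 0, 0, 0, 0, 0.1208],
  [85, 0, 0, 0, 0, 0, 0.1208],
  [85, 0, 0, 0, 0, 0, 0.1208],
  [85, 0, 0, 0, 0, 0, 0.1208],
  [85, 0, 0, 0, 0, 0, 0.1208],
])

```text
time: 10.9
tcp_pos: [0.5527, -0.4487, 0.2134]
tool_rot: [0.0, 0.594, 0.804, 0.0]
ft_force: [0.4, -0.2, 0.5]
grip_width: 0.0846
```

Request:
drive_tool([
  [85, 0, 0, 0, 0, 0, 0.1208],
  [85, 40, 0, 0, 0, 0, 0],
  [85, 40, 0, 0, 0, 0, 0],
  [85, 40, 0, 0, 0, 0, 0],
  [85, 40, 0, 0, 0, 0, 0],
  [85, 40, 0, 0, 0, 0, 0],
  [85, 40, 0, 0, 0, 0, 0],
  [85, 40, 0, 0, 0, 0, 0],
  [85, 40, 0, 0, 0, 0, 0],
  [85, 0, 0, 0, 0, 0, 0],
  [85, 0, 0, 0, 0, 0, 0],
])

```text
time: 11.82
tcp_pos: [0.4947, -0.1311, 0.2136]
tool_rot: [-0.0, 0.638, 0.77, 0.001]
ft_force: [0.4, -1.2, -0.1]
grip_width: 0.085
```

Run:
```python
from h import *
s=state();p=capture("scene");cv2.imwrite("pics/s2.png",p["image"])
print(s["tcp_pos"],s["tool_rot"],np.round(s["qpos"],3))
```

```text
[ 0.49472547 -0.13113403  0.21364513] [-1.73543052e-04  6.37568951e-01  7.70393002e-01  6.51770888e-04] [-0.089  0.396  0.428  1.86  -0.204  0.927  0.621]
```

View pics/s2.png

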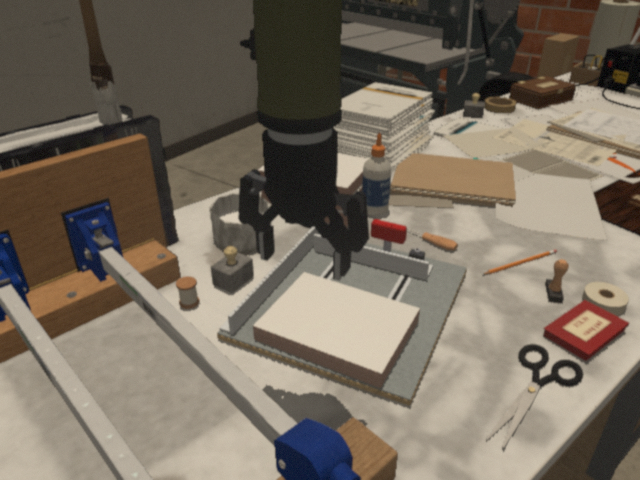

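The gripper is clear of the clamps, left of the block. Now I'll go down and probe for the bench.

Request:
drive_tool([
  [85, 0, 0, 35, 0, 0, 0],
  [85, 0, 0, 35, 0, 0, 0],
  [85, 0, 0, 35, 0, 0, 0],
  [85, 0, 0, 35, 0, 0, 0],
  [85, 0, 0, 15, 0, 0, 0],
  [85, 0, 0, 10, 0, 0, 0],
  [85, 0, 0, 10, 0, 0, 0],
  [85, 0, 0, 0, 0, 0, 0],
  [85, 0, 0, 0, 0, 0, 0],
])

```text
time: 12.62
tcp_pos: [0.4949, -0.135, 0.0387]
tool_rot: [0.0, 0.64, 0.768, 0.0]
ft_force: [0.2, 0.5, 0.1]
grip_width: 0.0852
```

Request:
drive_tool([
  [85, 0, 0, 5, 0, 0, 0],
  [85, 0, 0, 5, 0, 0, 0],
  [85, 0, 0, 5, 0, 0, 0],
  [85, 0, 0, 0, 0, 0, 0],
])

```text
time: 12.95
tcp_pos: [0.4944, -0.1339, 0.0228]
tool_rot: [-0.0, 0.64, 0.769, -0.0]
ft_force: [-0.2, -1.0, 0.2]
grip_width: 0.0847
```

Request:
drive_tool([
  [85, 0, 0, 4, 0, 0, 0],
  [85, 0, 0, 0, 0, 0, 0],
])

```text
time: 13.12
tcp_pos: [0.4944, -0.134, 0.0189]
tool_rot: [-0.0, 0.64, 0.769, -0.0]
ft_force: [-0.1, -0.4, 0.3]
grip_width: 0.0853
```

Request:
drive_tool([
  [85, 0, 0, 4, 0, 0, 0],
  [85, 0, 0, 0, 0, 0, 0],
])

```text
time: 13.28
tcp_pos: [0.4943, -0.134, 0.0148]
tool_rot: [-0.0, 0.64, 0.769, -0.0]
ft_force: [-0.0, -0.0, 0.1]
grip_width: 0.0853
```

Request:
drive_tool([
  [85, 0, 0, 3, 0, 0, 0],
  [85, 0, 0, 0, 0, 0, 0],
])

```text
time: 13.45
tcp_pos: [0.4943, -0.1341, 0.0119]
tool_rot: [-0.0, 0.64, 0.769, -0.0]
ft_force: [0.3, 0.1, 0.2]
grip_width: 0.085
```

The open fingertips stand only about 9 mm ahead of the TCP. I'll raise 18 mm and push toward the lay, stopping short of it.

Request:
drive_tool([
  [85, 0, 0, -9, 0, 0, 0],
  [85, 0, 0, -9, 0, 0, 0],
  [85, -6, 0, 0, 0, 0, 0],
  [85, -6, 0, 0, 0, 0, 0],
  [85, -6, 0, 0, 0, 0, 0],
  [85, -6, 0, 0, 0, 0, 0],
  [85, -6, 0, 0, 0, 0, 0],
  [85, -6, 0, 0, 0, 0, 0],
  [85, -6, 0, 0, 0, 0, 0],
  [85, 0, 0, 0, 0, 0, 0],
])

```text
time: 14.28
tcp_pos: [0.5024, -0.1774, 0.0302]
tool_rot: [0.001, 0.64, 0.768, -0.0]
ft_force: [0.3, -0.4, 0.2]
grip_width: 0.0851
```

Request:
drive_tool([
  [85, -5, 0, 0, 0, 0, 0],
  [85, -5, 0, 0, 0, 0, 0],
  [85, -5, 0, 0, 0, 0, 0],
  [85, -5, 0, 0, 0, 0, 0],
  [85, -5, 0, 0, 0, 0, 0],
  [85, -5, 0, 0, 0, 0, 0],
  [85, -5, 0, 0, 0, 0, 0],
  [85, -5, 0, 0, 0, 0, 0],
  [85, -5, 0, 0, 0, 0, 0],
  [85, -5, 0, 0, 0, 0, 0],
  [85, -3, 0, 0, 0, 0, 0],
  [85, 0, 0, 0, 0, 0, 0],
])

```text
time: 15.28
tcp_pos: [0.512, -0.2288, 0.0304]
tool_rot: [0.001, 0.64, 0.768, -0.0]
ft_force: [-0.3, 0.6, -0.1]
grip_width: 0.085
```

```bash
cat > look.py <<'E'
from h import *
import sys
n=sys.argv[1]
for w in ("wrist","top"):
    s=state();P=capture(w);C=cam(P,s);cv2.imwrite(f"pics/{n}_{w}.png",P["image"])
    for t,z in dict(side_lay=.05,book_block=.042).items():
        for r in silhouettes(P,t)[:1]:
            k=np.argwhere(r["pixels"])[:,::-1];rc=cv2.minAreaRect(np.array([ray(C,u,z)[:2]*1000 for u in k],np.float32));print(w,t,round(r["confidence"],2),np.round(rc[0]),np.round(rc[1]),round(rc[2],2),cv2.boxPoints(rc).round(0).tolist())
    for t,z in dict(book_block=.015,block_corner=.0285,corner=.0285,lay_grip=.077).items():
        for r in pinpoint(P,t)[:1]: print(w,t,round(r["confidence"],2),np.round(r["position"]),ray(C,r["position"],z).round(4))
print(s["tcp_pos"],s["ft_force"],s["time"])
E
python3 look.py a
```

```text
wrist book_block 0.73 [ 524. -253.] [198.  60.] 10.47 [[421.0, -241.0], [432.0, -300.0], [626.0, -264.0], [615.0, -205.0]]
top side_lay 0.68 [ 573. -432.] [207.  44.] 10.05 [[467.0, -428.0], [475.0, -472.0], [679.0, -436.0], [671.0, -392.0]]
top book_block 0.56 [ 535. -311.] [200. 149.] 10.67 [[423.0, -256.0], [450.0, -402.0], [647.0, -365.0], [620.0, -219.0]]
top book_block 0.78 [286. 292.] [ 0.5392 -0.3119  0.015 ]
top block_corner 0.72 [315. 241.] [ 0.647  -0.3737  0.0285]
[ 0.51185963 -0.22737851  0.03035898] [0.65267632 1.14161775 0.2300966 ] 15.6333
```

View pics/a_wrist.png

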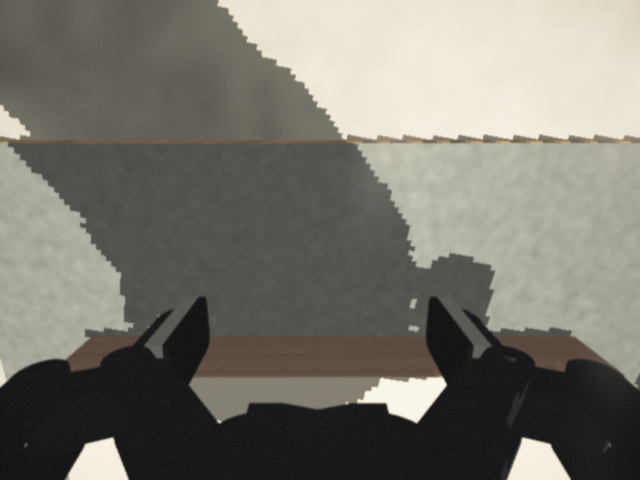

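The block has turned square to the board (10.5°, the same as the lay) and lies against both fingers, at rows 335–375. About 35 mm of gap to the lay remains, so I'll push 22 mm more and then go over to the corner wedge.

Request:
drive_tool([
  [85, -5, 0, 0, 0, 0, 0],
  [85, -5, 0, 0, 0, 0, 0],
  [85, -5, 0, 0, 0, 0, 0],
  [85, -4, 0, 0, 0, 0, 0],
  [85, -3, 0, 0, 0, 0, 0],
  [85, 0, 0, 0, 0, 0, 0],
])

```text
time: 16.48
tcp_pos: [0.5158, -0.2505, 0.0303]
tool_rot: [0.0, 0.64, 0.768, -0.0]
ft_force: [0.6, 0.0, -0.6]
grip_width: 0.0851
```

Request:
drive_tool([
  [85, 10, 0, 0, 0, 0, 0],
  [85, 10, 0, 0, 0, 0, 0],
  [85, 0, 0, -30, 0, 0, 0],
  [85, 0, 0, -30, 0, 0, 0],
  [85, 0, 0, 0, 0, 0, -0.1122],
  [85, 0, 0, 0, 0, 0, -0.1122],
  [85, 0, 0, 0, 0, 0, -0.1122],
  [85, 0, 0, 0, 0, 0, -0.1122],
  [85, 0, 0, 0, 0, 0, -0.1122],
  [85, 0, 0, 0, 0, 0, -0.1122],
  [85, 0, 0, 0, 0, 0, -0.1122],
])

```text
time: 17.4
tcp_pos: [0.512, -0.2278, 0.0903]
tool_rot: [-0.0, 0.294, 0.956, 0.0]
ft_force: [-0.5, 0.3, -0.2]
grip_width: 0.0849
```

Request:
drive_tool([
  [85, 17, -29, 0, 0, 0, 0],
  [85, 17, -29, 0, 0, 0, 0],
  [85, 17, -29, 0, 0, 0, 0],
  [85, 0, 0, 0, 0, 0, 0],
  [85, 0, 0, 0, 0, 0, 0],
])

```text
time: 17.82
tcp_pos: [0.419, -0.2721, 0.0906]
tool_rot: [-0.0, 0.298, 0.955, -0.0]
ft_force: [-0.3, 0.3, 0.0]
grip_width: 0.0848
```

```bash
python3 look.py b
```

```text
wrist book_block 0.97 [ 513. -304.] [175.  98.] 10.45 [[418.0, -272.0], [436.0, -368.0], [608.0, -337.0], [591.0, -240.0]]
top side_lay 0.68 [ 575. -431.] [211.  44.] 10.87 [[468.0, -429.0], [476.0, -473.0], [683.0, -433.0], [675.0, -389.0]]
top book_block 0.53 [ 574. -432.] [209.  42.] 10.22 [[467.0, -430.0], [475.0, -471.0], [680.0, -434.0], [673.0, -393.0]]
top book_block 0.76 [297. 291.] [ 0.5401 -0.3344  0.015 ]
top block_corner 0.88 [325. 238.] [ 0.6526 -0.3948  0.0285]
top corner 0.88 [323. 221.] [ 0.6896 -0.3911  0.0285]
top lay_grip 0.62 [349. 284.] [ 0.548  -0.4419  0.077 ]
[ 0.42161601 -0.2714998   0.0901752 ] [-0.18483361  0.40528706  0.60769402] 18.1667
```

View pics/b_wrist.png

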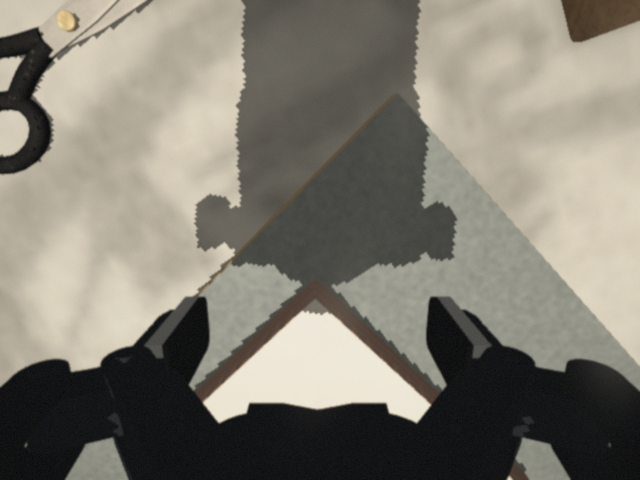

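The block's near-left corner at (317,290) is centred between the open fingers. I'll go down and bring the wedge into contact.

Request:
drive_tool([
  [85, 0, 0, 20, 0, 0, 0],
  [85, 0, 0, 20, 0, 0, 0],
  [85, 0, 0, 20, 0, 0, 0],
  [85, 0, 0, 0, 0, 0, 0],
  [85, -8, 0, 0, 0, 0, 0],
  [85, -8, 0, 0, 0, 0, 0],
  [85, -8, 0, 0, 0, 0, 0],
  [85, -6, 0, 0, 0, 0, 0],
  [85, -5, 0, 0, 0, 0, 0],
  [85, 0, 0, 0, 0, 0, 0],
])

```text
time: 19.35
tcp_pos: [0.451, -0.2931, 0.0309]
tool_rot: [0.001, 0.297, 0.955, -0.0]
ft_force: [-0.2, -0.5, -0.0]
grip_width: 0.0849
```

Request:
drive_tool([
  [85, -5, 2, 0, 0, 0, 0],
  [85, -5, 2, 0, 0, 0, 0],
  [85, -5, 2, 0, 0, 0, 0],
  [85, -5, 2, 0, 0, 0, 0],
  [85, -5, 2, 0, 0, 0, 0],
  [85, 0, 0, 0, 0, 0, 0],
])

```text
time: 19.85
tcp_pos: [0.4777, -0.2982, 0.0303]
tool_rot: [0.001, 0.296, 0.955, -0.0]
ft_force: [0.6, -0.5, 0.2]
grip_width: 0.0847
```

```bash
python3 look.py c
```

```text
wrist side_lay 0.5 [ 468. -391.] [4. 8.] 19.17 [[465.0, -388.0], [468.0, -396.0], [472.0, -395.0], [469.0, -387.0]]
wrist book_block 0.97 [ 488. -301.] [182.  93.] 55.6 [[398.0, -350.0], [475.0, -402.0], [578.0, -252.0], [501.0, -200.0]]
top side_lay 0.9 [ 574. -431.] [210.  44.] 10.71 [[466.0, -429.0], [475.0, -472.0], [681.0, -433.0], [673.0, -390.0]]
top book_block 0.66 [ 565. -335.] [203. 151.] 13.26 [[449.0, -285.0], [484.0, -432.0], [682.0, -385.0], [647.0, -238.0]]
top book_block 0.61 [296. 278.] [ 0.5682 -0.3316  0.015 ]
top block_corner 0.69 [324. 226.] [ 0.6792 -0.3921  0.0285]
top corner 0.78 [325. 224.] [ 0.6836 -0.3954  0.0285]
top lay_grip 0.69 [350. 285.] [ 0.5466 -0.4445  0.077 ]
[ 0.47579774 -0.29800702  0.03032494] [0.12646802 0.02275005 0.46812933] 20.2
```

```bash
python3 -c "
import cv2
a=cv2.imread('pics/c_top.png')[200:380,190:390];b=cv2.imread('pics/c_wrist.png')
a=cv2.resize(a,None,fx=2,fy=2,interpolation=cv2.INTER_CUBIC);b=cv2.resize(b,(400,300))
import numpy as np
o=np.zeros((360,800,3),np.uint8);o[:,:400]=a;o[:300,400:]=b;cv2.imwrite('pics/c.png',o)"
```

```text
(no output)
```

View pics/c.png

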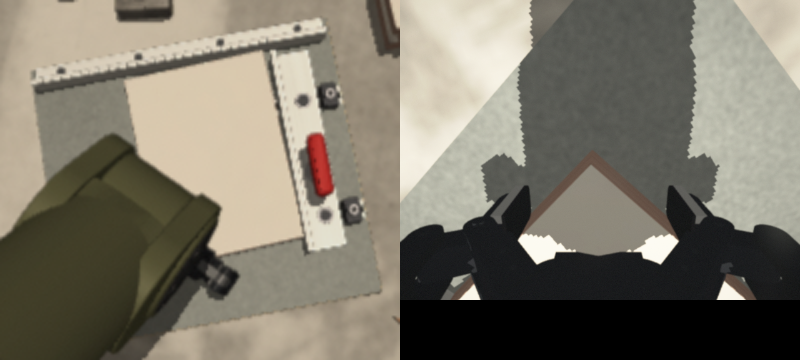

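The block has turned a few degrees counter-clockwise, with its near-right corner at the lay. Both finger forces now turn it back flush, so I'll keep pushing slowly and watch the force.

Request:
drive_tool([
  [85, -3, 1, 0, 0, 0, 0],
  [85, -3, 1, 0, 0, 0, 0],
  [85, -2, 0, 0, 0, 0, 0],
  [85, 0, 0, 0, 0, 0, 0],
])

```text
time: 20.88
tcp_pos: [0.4836, -0.3001, 0.03]
tool_rot: [-0.001, 0.297, 0.955, 0.0]
ft_force: [-0.2, 3.9, -0.1]
grip_width: 0.0851
```

Request:
drive_tool([
  [85, -2, 0, 0, 0, 0, 0],
  [85, -2, 0, 0, 0, 0, 0],
  [85, -1, 0, 0, 0, 0, 0],
  [85, 0, 0, 0, 0, 0, 0],
])

```text
time: 21.22
tcp_pos: [0.4853, -0.3009, 0.0297]
tool_rot: [-0.003, 0.296, 0.955, 0.002]
ft_force: [-7.3, 8.5, 5.9]
grip_width: 0.0852
```

Request:
drive_tool([
  [85, -1.5, 1.5, 0, 0, 0, 0],
  [85, -1.5, 1.5, 0, 0, 0, 0],
  [85, 0, 0, 0, 0, 0, 0],
])

```text
time: 21.47
tcp_pos: [0.4876, -0.3005, 0.0296]
tool_rot: [-0.005, 0.297, 0.955, 0.001]
ft_force: [-13.0, 7.9, 8.1]
grip_width: 0.0853
```

```bash
python3 look.py d | grep -v wrist; python3 -c "
import cv2
a=cv2.imread('pics/d_top.png')[195:315,220:380];cv2.imwrite('pics/d.png',cv2.resize(a,None,fx=5,fy=5,interpolation=cv2.INTER_CUBIC))"
```

```text
top side_lay 0.77 [ 573. -431.] [206.  41.] 10.21 [[468.0, -430.0], [475.0, -470.0], [678.0, -433.0], [671.0, -393.0]]
top book_block 0.65 [ 574. -337.] [202. 153.] 10.18 [[461.0, -279.0], [488.0, -429.0], [686.0, -394.0], [659.0, -244.0]]
top book_block 0.71 [296. 276.] [ 0.5727 -0.3336  0.015 ]
top block_corner 0.87 [328. 228.] [ 0.675  -0.4001  0.0285]
top corner 0.72 [322. 224.] [ 0.6834 -0.3893  0.0285]
top lay_grip 0.92 [350. 283.] [ 0.55  -0.444  0.077]
[ 0.48754807 -0.30047967  0.02956508] [-11.29921242   9.06119788   8.1114842 ] 21.8167
```

View pics/d.png

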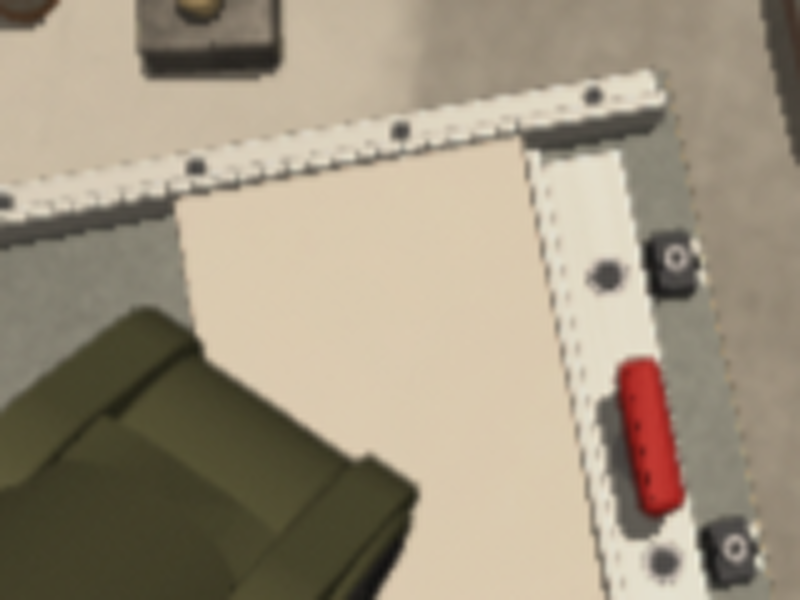

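Flush on both faces: the block's yaw is 10.18° and the lay's 10.21°, with no gap along the fence (row ~170) or the lay (col ~530–600), and the lay at its stops. I'll press a little firmer.

Request:
drive_tool([
  [85, -1.5, 1, 0, 0, 0, 0],
  [85, -1.5, 1, 0, 0, 0, 0],
  [85, 0, 0, 0, 0, 0, 0],
  [85, 0, 0, 0, 0, 0, 0],
  [85, 0, 0, 0, 0, 0, 0],
  [85, 0, 0, 0, 0, 0, 0],
])

```text
time: 22.67
tcp_pos: [0.4878, -0.3005, 0.0293]
tool_rot: [-0.008, 0.298, 0.955, 0.001]
ft_force: [-20.2, 9.5, 14.3]
grip_width: 0.0849
```

```bash
python3 look.py e | grep -v wrist; python3 -c "
import cv2
a=cv2.imread('pics/d_top.png')[195:330,220:380].astype(int);b=cv2.imread('pics/e_top.png')[195:330,220:380].astype(int)
print(abs(a-b).max(2)[:60].max(),abs(a-b).max(2)[:,100:].max())"
```

```text
top side_lay 0.94 [ 574. -432.] [209.  42.] 10.11 [[468.0, -430.0], [475.0, -471.0], [681.0, -434.0], [673.0, -393.0]]
top book_block 0.66 [ 574. -337.] [201. 150.] 10.88 [[461.0, -282.0], [489.0, -429.0], [686.0, -391.0], [658.0, -244.0]]
top book_block 0.94 [299. 275.] [ 0.5751 -0.3392  0.015 ]
top block_corner 0.88 [326. 223.] [ 0.6854 -0.3969  0.0285]
top corner 0.55 [323. 221.] [ 0.6899 -0.39    0.0285]
top lay_grip 0.56 [348. 285.] [ 0.5468 -0.4401  0.077 ]
[ 0.48783616 -0.30047425  0.02931812] [-19.53894568   8.7588379   13.40610179] 23.0167
28 9
```

```bash
python3 -c "
from plant import *
print(close_job())"
```

```text
the job is handed in; nothing more can be done
None
```

The book block is square in the corner and the job is handed in at about 23 s on the robot's clock (limit 72 s). The open gripper is still pressing the block against both fences.

- **Side lay:** I gripped the red handle and pulled the lay out until it stopped moving while the pull rose to about 42 N. I then let go with a slight outward bias. The wrist picture showed it against both black blocks, before the block came near it.
- **Block:** I pushed it towards the lay with both open fingers, which turned it square to the board. Then I pushed its near-left corner, held between the two fingers, into the corner of the fences.

**Last checks:**
- The enlarged top view showed no visible gap at the back fence or at the lay, and the lay at its stops.
- The final extra press moved the tool by well under 1 mm. The push is about 18 N towards the back fence and 12 N towards the lay, plus about 13 N vertical whose cause I didn't trace.
- The lay's part of the picture did not change during that press.

**What disagreed or was not checked:**
- The last network outline put the block at 10.9° and the lay at 10.1°. The reading before had them equal at 10.2°, and the arm hides part of the block, so I took the difference as noise.
- The network's points for the block's corner and the fence corner differ by about 8 mm, which is within the scatter I saw from it all through the job.
- I made no final check on the weight, spool and awl. The arm never went near them.

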